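# Tap the jammed bearing ball out of the clear bottle

### The job

The last steel bearing ball has jammed in the neck of the clear bottle with the blue bands. Set the small steel tray with the yellow grip on the bench under the mouth of that bottle, then tap the bottle smartly on its side until the ball drops into the tray, and leave the tray standing there with the ball in it. Do not disturb the amber bottle.

Things in the scene. Friction and masses are not known exactly. Their poses are not given: they have to be found in the camera images.
- clear_bottle: (mm) clear bottle, blue band and rim, fixed stand, leaning 28 deg mouth-down; barrel 60 dia x 110, neck 34, rim 41. Origin: mid-barrel on its axis, 145 above the bench; x level, from mouth to base end; y sideways; z up. Mouth centre (-106,0,-56), rim's lowest edge 70 above the bench. Stand's foot x -45..75, y +-45, 12 thick. Sprung sideways (y): gives 15 each way, 0.25 N/mm, swings back
- amber_bottle: brown bottle with black band and rim, same size, lean, axes and sprung stand as the clear one, to be left alone. Origin: mid-barrel on its axis, 145 mm above the bench; x level, from mouth to base end; y sideways; z up
- pan: loose open steel tray, 100 (x) by 120 (y) mm, walls 25 high, 4 thick, 0.16 kg, upright yellow grip on its -x wall. Origin: centre of underside; z up. Grip: 14 thick (y), x -50..-87, 2..52 mm high; pinch it across y at x -73, 35 high. Raised less than 30 mm the tray passes under the bottle's mouth, which is the way to bring it in
- ball: steel ball, 18 mm, 24 g; origin its centre. Caught behind a nib in the clear bottle's neck, 24 mm inside the mouth. A brisk tap on the barrel's side, along the bottle's y at 0.15 to 0.3 m/s, 5 to 10 mm past first touch and back, frees it; a slow push does not. It rolls out within 1 s and lands about 30 mm beyond the mouth (bottle's -x), up to 35 mm to either side
Not all that is in view belongs to the job. Leave any red look-alike of the part that bears clear_bottle alone.

How it is judged:
On the way, in this order (a step that is already met when the one before it is completed fails the run):
1. the tray stands on the bench under the clear bottle's mouth, the ball still jammed (x of pan in the frame of clear_bottle between -0.18 and -0.09 m and y of pan in the frame of clear_bottle between -0.05 and 0.05 m and height (world z) of pan below 0.006 m and distance between ball and clear_bottle below 0.106 m), for 0.2 s.
2. the clear bottle has been tapped (swung at least 2 mm in its stand) (distance of clear_bottle from where it was at the start of the episode above 0.002 m).
At the end, for the whole second after the job is handed in: the ball lies in the tray; the tray stands flat under the clear bottle's mouth (centre 90 to 180 mm ahead of mid-barrel, within 50 mm of the bottle's axis); the clear bottle is back within 4 mm and the amber one within 3 mm of where they started (x of ball in the frame of pan between -0.048 and 0.048 m and y of ball in the frame of pan between -0.058 and 0.058 m and z of ball in the frame of pan between 0 and 0.025 m and x of pan in the frame of clear_bottle between -0.18 and -0.09 m and y of pan in the frame of clear_bottle between -0.05 and 0.05 m and height (world z) of pan below 0.006 m and angle between pan's own z axis and vertical below 0.1 rad and distance of clear_bottle from where it was at the start of the episode below 0.004 m and distance of amber_bottle from where it was at the start of the episode below 0.003 m); the robot touches nothing.
It fails at once if the amber bottle is knocked (moved more than 5 mm) (distance of amber_bottle from where it was at the start of the episode above 0.005 m).
It also fails if it takes over 42 s, if anything falls off the work surface, if the arm or the gripper's body presses on something with over 40 N, if the wrist force passes 120 N, or if a joint passes its speed limit or range.

### The arm

A 6-joint arm with a two-finger parallel gripper is mounted at the origin on the work surface. World frame = base frame: x ahead of the robot, y to its left, z up, the work surface at z = 0. Lengths are in m, angles in rad, forces in N, time in s.
With the tool pointing down it reaches from about 0.3 to 0.875 m from the base axis. Payload 6.4 kg.
Tool frame: the origin (TCP) lies midway between the tips of the shut fingers; the grasp point (between the pads) lies 19 mm behind it; z points along the fingers, y is the direction in which the jaws open and shut (so a half turn about z gives the same grasp; the last joint's range is limited). The gripper opens to 85 mm and grips with 20 to 120 N. Pads are 22 mm wide; open, the fingers measure 114 mm over their backs; the gripper's body (76 mm by 85 mm) begins 54 mm behind the grasp point. The pads swing forward as they close: fully open they stand 13 mm farther back than shut.
Start: joints at [-1.322, 0.181, 1.607, -0, 1.354, -0.206], TCP at [0.253, -0.517, 0.231] pointing down, gripper open.
Joint ranges: [-2.99, 2.99], [-0.89, 2.07], [0.3, 2.58], [-1.14, 4.28], [0, 2.63], [-3.12, 3.12]. Speed limits (rad/s): [2.57, 2.57, 3.01, 3.14, 3.14, 3.14].

### API

Orientations are given as a unit quaternion [w, x, y, z].
In Python, from bench import ctrl, optics, ticket gives the robot as it stands. The module is installed in compiled form; this text tells all that it offers.
- The arm moves only by the tool step_arm, never from a script. Its argument "targets" is text: rows parted by semicolons, each of 6 numbers parted by spaces: the shift along the tool's x, y, z in mm, then the turn, a rotation vector about the tool's x, y, z in rad. In form: dx dy dz rx ry rz; .... A call has 1 to 8 rows; each row is the pose to reach, as a shift and turn from the pose commanded when the call began, along the tool's axes at that moment; what a row does not reach only later rows make up. A row lasts 1/8 s, in which the tool goes at most 62.5 mm and 10.7 degrees, less where a joint would pass 70% of its speed; a pose out of reach is approached as far as the arm can. A call with a gripper value outside its range is refused whole. "grip" is the opening in per cent of the stroke, from 0 (shut) to 100 (fully open), set as the call begins (left out, the last holds). The fingers move at their own pace and stop on an object; the grip force is fixed at half the most. Time passes only in rows, so rows that repeat a pose let the fingers close. It gives the time, the measured TCP pose, the force and the opening at its end, in the units of the state.
- ctrl.get_obs(): the state, without advancing time (a new reading comes with each control period).
- optics.camera(name): name is "scene" or "top" or "wrist"; returns a dict with "image" (420x560x3 uint8, red, green, blue), "mtx" (3x3 intrinsics, pixels), "xyz" and "orientation" of the camera in the world. Camera axes: x right, y up, looking along -z (the intrinsics and any distortion apply to the point x, -y, -z); pixel columns grow to the right and rows downward; lengths in m; the calibration is good to about 2 mm. A picture is of the moment at which its call begins. There is no depth.
- ticket.hand_in(): hands the job in, once; it reports no verdict.
The state is a dict: "time_s": time; "q": joint angles; "dq": joint speeds; "joint_efforts": joint torques, N m; "eef_pos": TCP position; "eef_rot": TCP orientation; "wrist_force": force on the tool from outside, world axes, zero at the start; "torque": the same for the moment, N m; "opening": opening from 0.0 (shut) to 1.0 (fully open).
Only numpy, scipy, OpenCV 4.12 (cv2) and the standard library are available. Lean on these libraries where they do the work, as an engineer would, in place of code of your own. Each camera call takes 0.05 s, during which the arm holds its last target.

## Working session

There is one attempt and no reset: what is moved stays moved. The work goes in short steps, Python scripts to look and compute and a tool call to move; the robot and the scene stay as the last step left them, time stands still between calls to the robot, and variables do not carry over. Pictures are saved under pics/ and viewed, and the job is handed in when it is done.

Besides the shell and the picture viewer there is one more tool, called after ">>>" as name(argument=value, ...) on one line, values as JSON. step_arm: Moves the arm, as the interface text tells. Its arguments: {"type":"object","properties":{"targets":{"type":"string"},"grip":{"type":"number"}},"required":["targets"]}

```bash
mkdir -p pics; cat > h.py <<'E'
import numpy as np,cv2
from bench import ctrl,optics
from scipy.spatial.transform import Rotation as R
def q2R(q): return R.from_quat([q[1],q[2],q[3],q[0]]).as_matrix()
def shot(n,fn=None):
    c=optics.camera(n)
    if fn: cv2.imwrite('pics/'+fn,c['image'][:,:,::-1])
    return c
def proj(c,P):
    P=np.atleast_2d(P); Rm=q2R(c['orientation']); p=(P-np.array(c['xyz']))@Rm
    p=p*[1,-1,-1]; u=p@np.array(c['mtx']).T; return u[:,:2]/u[:,2:]
def ray(c,uv,z):
    uv=np.atleast_2d(uv); d=np.c_[uv,np.ones(len(uv))]@np.linalg.inv(c['mtx']).T
    d=(d*[1,-1,-1])@q2R(c['orientation']).T; o=np.array(c['xyz']); t=(z-o[2])/d[:,2]
    return o+d*t[:,None]
E
python3 - <<'E'
from h import *
import pickle
d={}
for n in ['scene','top','wrist']:
    c=shot(n,n+'0.png'); d[n]=c; print(n,{k:np.round(v,3).tolist() for k,v in c.items() if k!='image'})
pickle.dump(d,open('d0.pkl','wb'))
print(ctrl.get_obs())
E
```

```text
scene {'mtx': [[458.399, 0.0, 283.031], [0.0, 458.399, 206.21], [0.0, 0.0, 1.0]], 'xyz': [0.99, -0.239, 0.894], 'orientation': [0.785, 0.266, 0.172, 0.533]}
top {'mtx': [[473.137, 0.0, 272.408], [0.0, 473.137, 212.792], [0.0, 0.0, 1.0]], 'xyz': [0.41, -0.016, 1.048], 'orientation': [-0.697, -0.025, 0.032, 0.716]}
wrist {'mtx': [[295.004, 0.0, 279.204], [0.0, 295.004, 214.883], [0.0, 0.0, 1.0]], 'xyz': [0.313, -0.487, 0.374], 'orientation': [0.841, -0.113, 0.071, -0.525]}
{'time_s': 0.15, 'q': array([-1.32227224e+00,  1.81363326e-01,  1.60778645e+00,  1.23869000e-05,
        1.35379540e+00, -2.06310088e-01]), 'dq': array([-0.00026866, -0.00241599, -0.0029752 ,  0.00078745,  0.0004852 ,
        0.00080456]), 'joint_efforts': array([ 3.43772408e-04, -4.45266688e+01, -3.51692963e+01, -2.00912909e-04,
        5.90402968e-03,  1.10021666e-06]), 'eef_pos': array([ 0.25251255, -0.51611474,  0.23059115]), 'eef_rot': array([-6.76238665e-04,  9.74252071e-01,  2.25460515e-01, -8.22684605e-06]), 'wrist_force': array([-0.00215279, -0.4862114 ,  0.31190987]), 'torque': array([-0.07975921, -0.00618084, -0.0185471 ]), 'opening': 0.9982837989845117}
```

View pics/scene0.png

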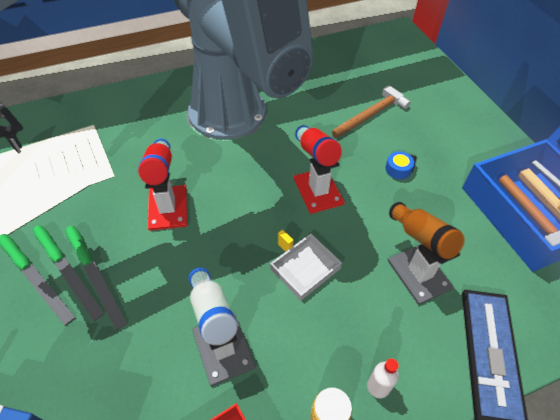

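View pics/top0.png

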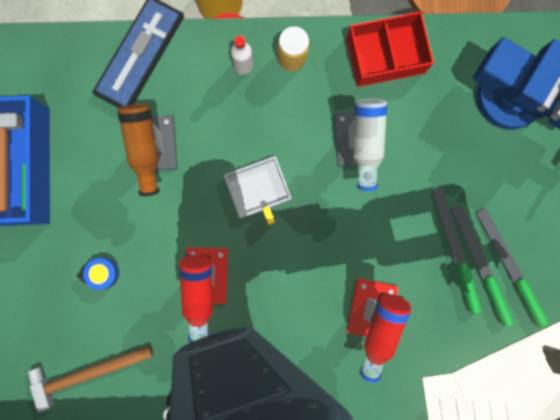

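View pics/wrist0.png

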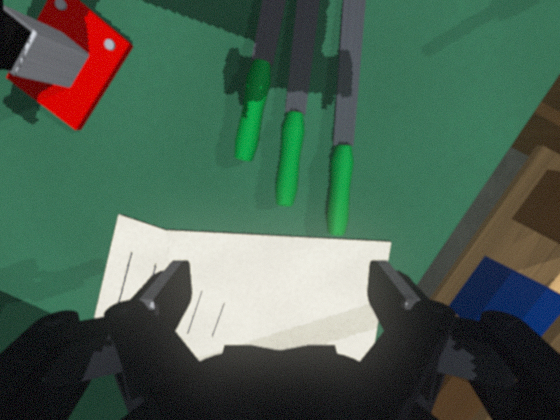

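The top view shows three candidates with blue bands: the clear bottle at about (369,140), the red one at (197,290) and the red one at (387,330). The clear, colourless body on a grey stand at (369,140) fits the description, and the red ones are the look-alikes. The tray is at (258,187) with its yellow grip at (268,214), and the amber bottle is at (140,145). I'll confirm with enlarged crops.

```bash
python3 - <<'E'
from h import *
import pickle
d=pickle.load(open('d0.pkl','rb'))
def crop(n,x,y,w,h,s):
    return cv2.resize(d[n]['image'][y:y+h,x:x+w,::-1],None,fx=s,fy=s,interpolation=cv2.INTER_CUBIC)
a=crop('top',320,85,90,120,4.5); b=crop('scene',175,255,90,135,4)
c=np.zeros((540,800,3),np.uint8); c[:540,:405]=a[:540]; c[:540,420:780]=b; cv2.imwrite('pics/c1.png',c)
a=crop('top',215,145,90,90,4.4); b=crop('scene',260,220,90,90,4.4)
c=np.zeros((396,800,3),np.uint8); c[:,:396]=a; c[:,404:]=b; cv2.imwrite('pics/c2.png',c)
E
```

```text
(no output)
```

View pics/c1.png

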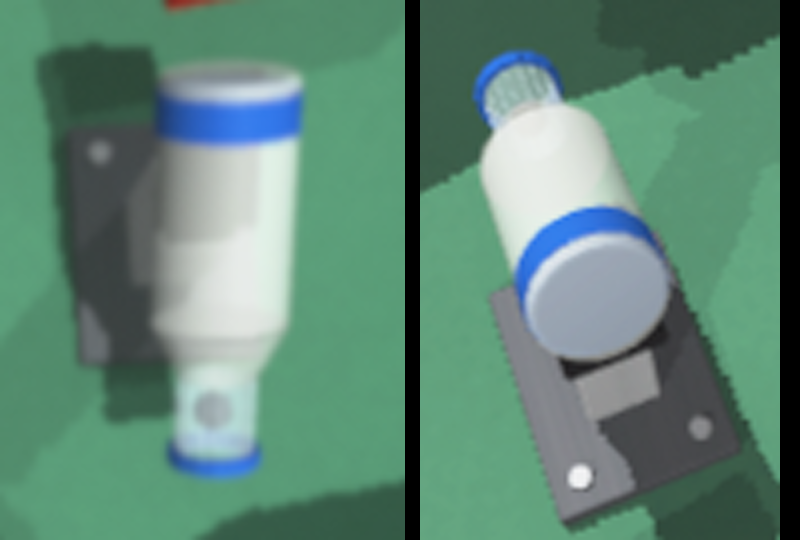

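View pics/c2.png

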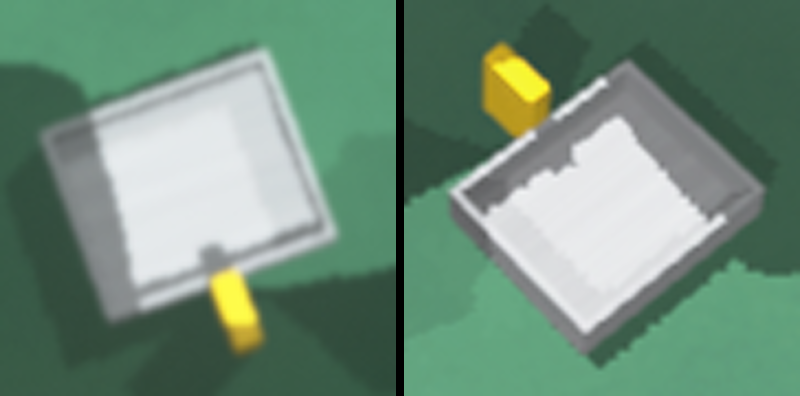

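The enlarged crop confirms it: a clear, white-looking bottle with blue band and rim on a grey foot, with the grey ball visible in its neck at about top (367,176). The tray is upright and empty, with the grip on its near wall. Next I fit the poses.

```bash
cat > fit.py <<'E'
from h import *
import pickle
from scipy.optimize import least_squares
d=pickle.load(open('d0.pkl','rb'))
T=lambda p,ox,oy,s,off=0:((p[0]-off+.5)/s+ox-.5,p[1]/s+oy)
def fit(obs,x0):
    def res(v):
        r=[]
        c,s=np.cos(v[2]),np.sin(v[2])
        for n,uv,P in obs:
            P=np.array(P)/1000.; W=[v[0]+c*P[0]-s*P[1],v[1]+s*P[0]+c*P[1],P[2]]
            r.append((proj(d[n],W)[0]-uv))
        return np.array(r).ravel()
    s=least_squares(res,x0,loss='soft_l1'); return s.x,res(s.x).reshape(-1,2)
t1=lambda x,y:T((x,y),320,85,4.5); s1=lambda x,y:T((x,y),175,255,4,420)
# bottle x axis roughly world +x ; +y left
ob=[('top',t1(72,130),(75,45,12)),('top',t1(80,364),(-45,45,12)),('top',t1(214,458),(-106,0,89)),
('scene',s1(597,297),(48.6,0,170.8)),('scene',s1(517,85),(-106,0,89)),
('scene',s1(562,517),(75,45,12)),('scene',s1(740,448),(75,-45,12)),('scene',s1(490,295),(-45,45,12))]
for swap in (1,):
    x,r=fit(ob,[.55,-.2,0]); print('bottle',np.round(x,4),'\n',np.round(r,1).tolist())
t2=lambda x,y:T((x,y),215,145,4.4); s2=lambda x,y:T((x,y),260,220,4.4,404)
op=[('top',t2(42,132),(50,60,25)),('top',t2(265,48),(50,-60,25)),('top',t2(335,238),(-50,-60,25)),('top',t2(108,320),(-50,60,25)),
('scene',s2(627,62),(-50,-60,25)) ,('scene',s2(450,192),(-50,60,25)),('scene',s2(765,190),(50,-60,25)),('scene',s2(585,337),(50,60,25))]
x,r=fit(op,[.5,.03,.3]); print('pan',np.round(x,4),'\n',np.round(r,1).tolist())
E
python3 fit.py
```

```text
bottle [ 0.6394 -0.2208  0.008 ] 
 [[0.2, -0.7], [0.9, 0.3], [0.0, 1.4], [-0.1, 1.5], [0.1, 0.1], [43.8, -17.8], [-46.3, 17.9], [41.5, -17.1]]
pan [0.5508 0.0045 0.3246] 
 [[-0.7, -0.1], [0.2, 0.4], [0.2, -0.2], [-0.1, 0.1], [-40.0, 29.1], [41.0, -30.2], [-40.6, 32.3], [41.5, -33.8]]
```

```bash
sed -i "s/s1(562,517),(75,45/s1(562,517),(75,-45/;s/s1(740,448),(75,-45/s1(740,448),(75,45/;s/s1(490,295),(-45,45/s1(490,295),(-45,-45/;s/s2(627,62),(-50,-60/s2(627,62),(-50,60/;s/s2(450,192),(-50,60/s2(450,192),(-50,-60/;s/s2(765,190),(50,-60/s2(765,190),(50,60/;s/s2(585,337),(50,60/s2(585,337),(50,-60/" fit.py; python3 fit.py
```

```text
bottle [ 0.6398 -0.2197  0.0154] 
 [[-0.6, -0.7], [0.5, 0.3], [-0.1, 1.2], [0.9, 1.4], [0.3, 0.3], [-0.8, 0.7], [0.1, -0.8], [-0.7, -1.1]]
pan [0.5513 0.0037 0.3266] 
 [[-0.3, -0.2], [0.6, 0.1], [0.6, -0.5], [0.4, -0.1], [0.4, -0.4], [-0.1, -0.1], [0.3, -0.1], [0.1, -0.7]]
```

Both fits agree between the two views to about 1 px. Next I check clearances and compute the approach.

```bash
cat >> h.py <<'E'
def row(pos,azi,o=None,tilt=0):
    o=o or ctrl.get_obs(); p=np.array(o['eef_pos']); A=q2R(o['eef_rot'])
    B=R.from_euler('z',azi).as_matrix()@R.from_euler('x',tilt).as_matrix()@np.diag([1,-1,-1.])
    return np.round(A.T@(np.array(pos)-p)*1000,1), np.round(R.from_matrix(A.T@B).as_rotvec(),4)
E
python3 - <<'E'
from h import *
import pickle
d=pickle.load(open('d0.pkl','rb'));c=d['top']
print('red foot near/far corners',ray(c,[(357,280),(398,285),(350,333)],.012).round(3))
print('red band R',ray(c,[(392,298)],.17).round(3),'red L',ray(c,[(196,262)],.17).round(3),'redLfoot',ray(c,[(188,248),(228,249),(226,302)],.012).round(3))
print('amber',ray(c,[(175,116),(175,168)],.012).round(3))
print(row((.482,-.020,.28),.3266)); print(row((.482,-.020,.10),.3266))
E
```

```text
red foot near/far corners [[ 0.343 -0.207  0.012]
 [ 0.329 -0.296  0.012]
 [ 0.23  -0.187  0.012]]
red band R [[ 0.318 -0.241  0.17 ]] red L [[0.394 0.118 0.17 ]] redLfoot [[0.422 0.159 0.012]
 [0.418 0.072 0.012]
 [0.304 0.079 0.012]]
amber [[0.717 0.184 0.012]
 [0.6   0.185 0.012]]
(array([ 424.1, -344.9,  -48.8]), array([-0.0013, -0.0002,  0.1282]))
(array([ 424.1, -344.7,  131.2]), array([-0.0013, -0.0002,  0.1282]))
```

>>> step_arm(targets="40 -30 -40 0 0 0.02; 90 -70 -49 0 0 0.05; 138 -108 -49 0 0 0.08; 186 -148 -49 0 0 0.1; 234 -188 -49 0 0 0.128; 282 -228 -49 0 0 0.128; 330 -268 -49 0 0 0.128; 378 -307 -49 0 0 0.128", grip=60)

```text
time_s: 1.15
eef_pos: [0.4571, -0.074, 0.2804]
eef_rot: [0.0, 0.987, 0.163, 0.0]
wrist_force: [0.6, -1.3, -0.3]
opening: 0.595
```

```bash
python3 - <<'E'
from h import *
o=ctrl.get_obs();print(o['time_s'],o['eef_pos'],o['opening'],o['wrist_force']);print(row((.482,-.020,.28),.3266),row((.482,-.020,.10),.3266))
E
```

```text
1.15 [ 0.45711639 -0.07402247  0.28037447] 0.595282586788982 [ 0.61889836 -1.34900597 -0.28539492]
(array([ 40.9, -43.2,   0.4]), array([ 0.0004, -0.0004, -0.    ])) (array([ 40.8, -43.3, 180.4]), array([ 0.0004, -0.0004, -0.    ]))
```

>>> step_arm(targets="30 -25 25 0 0 0; 46 -38 80 0 0 0; 46 -38 130 0 0 0; 46 -38 180 0 0 0; 46 -38 180 0 0 0; 46 -38 180 0 0 0")

```text
time_s: 1.9
eef_pos: [0.4892, -0.0256, 0.1019]
eef_rot: [0.0, 0.987, 0.163, 0.001]
wrist_force: [0.2, -0.5, -0.3]
opening: 0.596
```

```bash
python3 - <<'E'
from h import *
o=ctrl.get_obs();print(o['time_s'],o['eef_pos'],o['opening'],o['wrist_force'],o['q']);print(row((.482,-.020,.017),.3266))
shot('wrist','w1.png')
c=shot('top','t1.png')
E
```

```text
1.9 [ 0.48916792 -0.02563697  0.10192109] 0.5963581696230863 [ 0.23211001 -0.53958873 -0.3302253 ] [-2.95241748e-01  1.54448350e-01  1.92579935e+00  2.17462921e-05
  1.05951035e+00  9.48848157e-01]
(array([-5.1, -7.7, 84.9]), array([ 0.0011, -0.0015,  0.0001]))
```

View pics/w1.png

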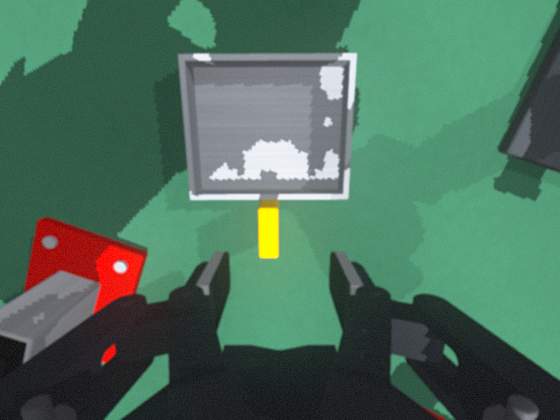

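```bash
python3 - <<'E'
from h import *
c=shot('wrist')
P=ray(c,[(258.5,258),(279,258)],.052); print(P.round(4), P.mean(0))
v=[.5513,.0037,.3266];a=np.array([np.cos(v[2]),np.sin(v[2])]); print('expected end',np.array(v[:2])-.087*a,'grasp',np.array(v[:2])-.073*a)
E
```

```text
[[ 0.4693 -0.0184  0.052 ]
 [ 0.474  -0.0322  0.052 ]] [ 0.47163386 -0.02532043  0.052     ]
expected end [ 0.46889894 -0.02421174] grasp [ 0.48215888 -0.0197202 ]
```

>>> step_arm(targets="-4 -7 20 0 0 0; -4 -7 55 0 0 0; -4 -7 80 0 0 0; -4 -7 85 0 0 0; -4 -7 85 0 0 0")

```text
time_s: 2.68
eef_pos: [0.483, -0.0202, 0.0164]
eef_rot: [0.0, 0.987, 0.163, 0.001]
wrist_force: [-0.1, -0.1, -0.3]
opening: 0.6
```

>>> step_arm(targets="0 0 0 0 0 0; 0 0 0 0 0 0; 0 0 0 0 0 0; 0 0 0 0 0 0; 0 0 0 0 0 0; 0 0 0 0 0 0", grip=0)

```text
time_s: 3.42
eef_pos: [0.4829, -0.0201, 0.0164]
eef_rot: [0.0, 0.987, 0.163, 0.001]
wrist_force: [-0.9, -0.5, 6.9]
opening: 0.155
```

```bash
python3 - <<'E'
from h import *
o=ctrl.get_obs();print(o['time_s'],o['eef_pos'],o['opening'],o['wrist_force'])
c=shot('wrist','w2.png')
b=[.6398,-.2197,.0154]
R2=lambda x,y:np.array([b[0]+np.cos(b[2])*x-np.sin(b[2])*y,b[1]+np.sin(b[2])*x+np.cos(b[2])*y])
t=R2(-140-73,0);print('grip tgt',t)
p=o['eef_pos'];print('lift/route',row((*t,p[2]+.015),.0154))
E
```

```text
3.425 [ 0.48288323 -0.02006586  0.01641745] 0.1553401451028604 [-0.90611525 -0.45536439  6.94353797]
grip tgt [-212.33494296   -3.49977035]
lift/route (array([-202646.9,  -65097. ,    -353.1]), array([ 0.0007, -0.0015,  0.3118]))
```

View pics/w2.png

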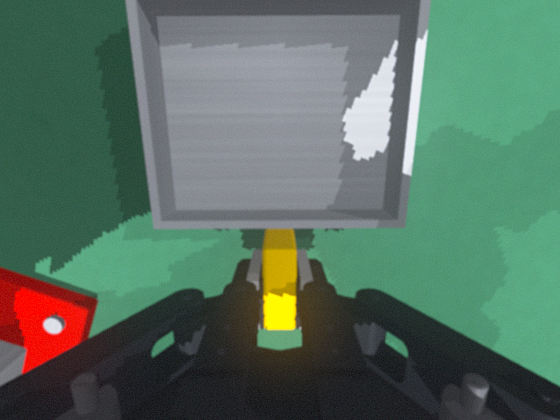

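The wrist view shows the yellow grip at (280,290) held squarely between the pads, opening 0.155 (about 13–14 mm).

```bash
python3 - <<'E'
from h import *
b=[.6398,-.2197,.0154]
def BW(x,y):return np.array([b[0]+np.cos(b[2])*x-np.sin(b[2])*y,b[1]+np.sin(b[2])*x+np.cos(b[2])*y])
t=BW(-.213,0);print('grip tgt',t)
z=ctrl.get_obs()['eef_pos'][2]
print(row((.482,-.020,z+.014),.327));
for p,a in [((.43,-.04),.23),((.427,-.09),.1),((.427,-.14),.0154),(t,.0154)]: print(row((*p,z+.014),a))
E
```

```text
grip tgt [ 0.42682526 -0.22298007]
(array([ -0.8,  -0.3, -14. ]), array([ 0.0009, -0.0014,  0.0002]))
(array([-56.4,   1.9, -14.1]), array([ 0.0009, -0.0014,  0.0972]))
(array([-75.3,  48.3, -14.1]), array([ 0.0008, -0.0015,  0.2272]))
(array([-91.4,  95.6, -14. ]), array([ 0.0007, -0.0015,  0.3118]))
(array([-118.2,  174.2,  -14. ]), array([ 0.0007, -0.0015,  0.3118]))
```

>>> step_arm(targets="0 0 -14 0 0 0; -25 1 -14 0 0 0.04; -56 2 -14 0 0 0.1; -66 25 -14 0 0 0.17; -75 48 -14 0 0 0.23; -83 72 -14 0 0 0.27; -91 96 -14 0 0 0.312; -91 96 -14 0 0 0.312")

```text
time_s: 4.47
eef_pos: [0.4273, -0.1417, 0.0303]
eef_rot: [0.001, 1.0, 0.006, 0.001]
wrist_force: [-0.5, 0.2, -1.4]
opening: 0.155
```

```bash
python3 - <<'E'
from h import *
o=ctrl.get_obs();print(o['time_s'],o['eef_pos'],o['opening'],o['wrist_force'])
shot('scene','s2.png');print(row((.4268,-.2230,.0305),.0154))
E
```

```text
4.475 [ 0.42730106 -0.14174701  0.03028839] 0.15493651863380936 [-0.52315394  0.20163521 -1.35805685]
(array([-1.2, 82.4, -0.6]), array([ 0.0002, -0.0005, -0.0017]))
```

View pics/s2.png

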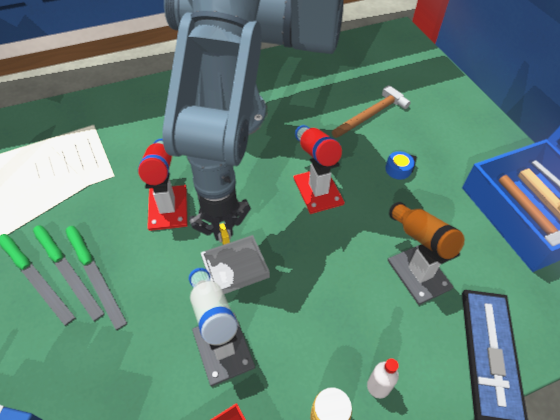

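The scene view shows the tray in the gripper at about (235,265), level and beside the clear bottle's mouth at (198,275). Nothing has been touched.

>>> step_arm(targets="-1 28 -0.5 0 0 0; -1 56 -0.5 0 0 0; -1 82 -0.5 0 0 0; -1 82 -0.5 0 0 0; -1 82 6 0 0 0; -1 82 11 0 0 0; -1 82 14 0 0 0; -1 82 14 0 0 0")

```text
time_s: 5.52
eef_pos: [0.4264, -0.2205, 0.0163]
eef_rot: [-0.001, 1.0, 0.008, -0.001]
wrist_force: [-8.9, 6.5, 21.9]
opening: 0.159
```

```bash
python3 - <<'E'
from h import *
o=ctrl.get_obs();print(o['time_s'],o['eef_pos'],o['opening'],o['wrist_force'])
shot('scene','s3.png');shot('wrist','w3.png')
E
```

```text
5.525 [ 0.42637267 -0.22051134  0.01631554] 0.159005093099226 [-8.93387188  6.48410647 21.91303424]
```

View pics/s3.png

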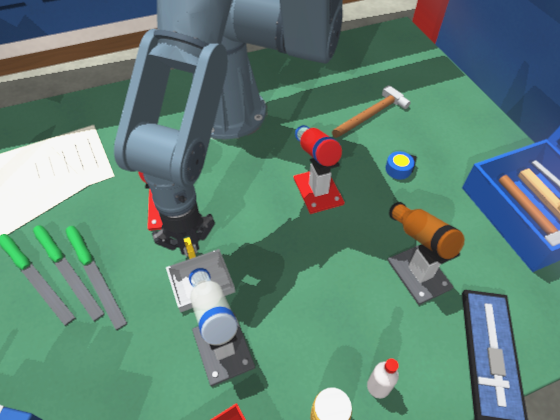

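View pics/w3.png

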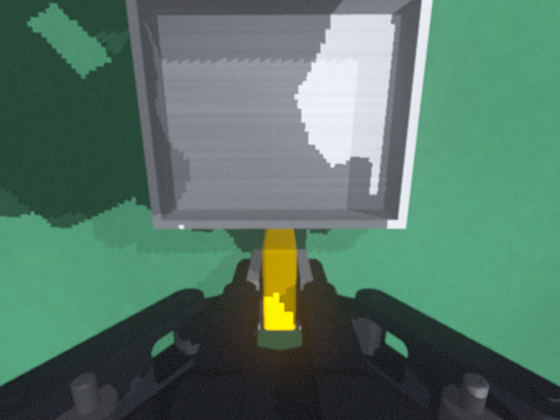

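The tray is in place under the mouth at about (200,280) in the scene view. It is pressed on the bench at 22 N, so I release and rise.

>>> step_arm(targets="0 0 0 0 0 0; 0 0 0 0 0 0; 0 0 0 0 0 0; 0 0 0 0 0 0; 0 0 -20 0 0 0; 0 0 -70 0 0 0; 0 0 -130 0 0 0; 0 0 -190 0 0 0", grip=50)

```text
time_s: 6.62
eef_pos: [0.4265, -0.2218, 0.2069]
eef_rot: [-0.0, 1.0, 0.007, -0.0]
wrist_force: [1.3, -1.0, 0.1]
opening: 0.501
```

```bash
python3 - <<'E'
from h import *
import pickle
o=ctrl.get_obs();print(o['time_s'],o['eef_pos'],o['opening'],o['wrist_force'],o['q'])
d={n:shot(n,n+'4.png') for n in ('top','scene')}
pickle.dump(d,open('d4.pkl','wb'))
a=cv2.resize(d['top']['image'][90:270,320:420,::-1],None,fx=3.3,fy=3.3); b=cv2.resize(d['scene']['image'][240:390,140:260,::-1],None,fx=3.9,fy=3.9)
c=np.zeros((594,800,3),np.uint8); c[:a.shape[0],:a.shape[1]]=a; c[:b.shape[0],332:332+b.shape[1]]=b; cv2.imwrite('pics/c4.png',c)
E
```

```text
6.625 [ 0.42653604 -0.22182252  0.20690549] 0.5012041421155315 [ 1.26084681 -1.00104574  0.09514409] [-7.27139160e-01 -8.90448156e-03  1.86272305e+00  4.73122449e-05
  1.28822289e+00  8.29041609e-01]
```

View pics/c4.png

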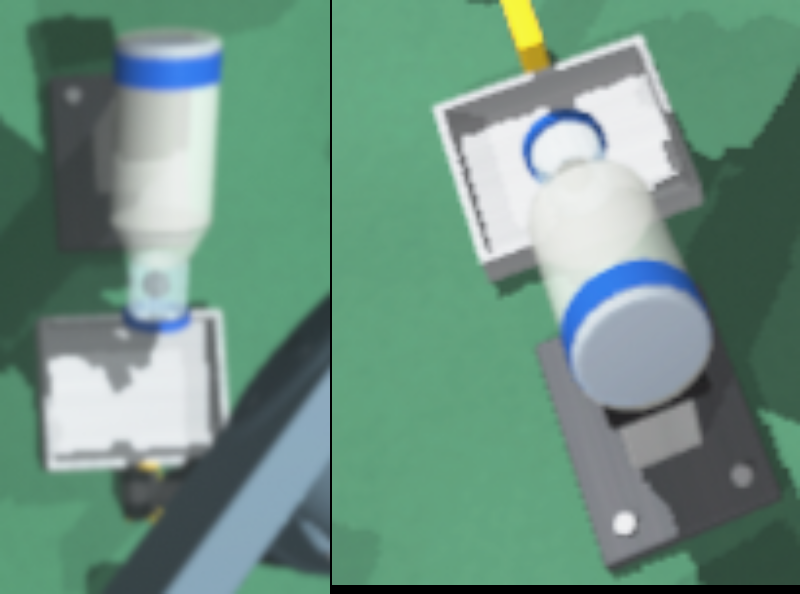

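The tray stands flat under the mouth with its grip toward the robot, and the ball is still seen in the neck at crop (155,285). Refitting the tray pose.

```bash
cat > fit4.py <<'E'
import sys,io,contextlib
with contextlib.redirect_stdout(io.StringIO()):
    import fit
from fit import *
fit.d=pickle.load(open('d4.pkl','rb'))
t=lambda x,y:T((x,y),320,90,3.3); s=lambda x,y:T((x,y),140,240,3.9,332)
op=[('top',t(38,322),(50,60,25)),('top',t(221,312),(50,-60,25)),('top',t(48,469),(-50,60,25)),
('scene',s(640,39),(-50,60,25)),('scene',s(434,105),(-50,-60,25)),('scene',s(702,190),(50,60,25)),('scene',s(484,264),(50,-60,25))]
x,r=fit.fit(op,[.5,-.22,0]);print(x,r.round(1).tolist())
b=[.6398,-.2197,.0154];dx=x[:2]-b[:2];c,sn=np.cos(b[2]),np.sin(b[2])
print('pan in bottle',c*dx[0]+sn*dx[1],-sn*dx[0]+c*dx[1])
def BW(x,y):return np.array([b[0]+c*x-sn*y,b[1]+sn*x+c*y])
for y in (.105,-.105):
    t=BW(-.02,y);print(y,t,row((*t,.207),.0154),row((*t,.131),.0154))
E
python3 fit4.py
```

```text
Traceback (most recent call last):
  File "fit4.py", line 9, in <module>
    x,r=fit.fit(op,[.5,-.22,0]);print(x,r.round(1).tolist())
        ^^^^^^^
AttributeError: 'function' object has no attribute 'fit'
```

```bash
sed -i 's/    import fit$/    import fit as F/; s/^from fit import \*/from F_ import */; s/fit\.d=/F.d=/; s/fit\.fit(/F.fit(/' fit4.py; sed -i 's/from F_ import/from fit import/' fit4.py; python3 fit4.py
```

```text
[ 0.49878118 -0.21920833  0.01839471] [[0.7, -1.2], [-0.0, -0.7], [0.2, 0.0], [0.7, -1.1], [0.2, 0.3], [-0.1, -2.0], [-0.3, -0.3]]
pan in bottle -0.14099452957655575 0.0026632153281693034
0.105 [ 0.61818544 -0.11502044] (array([ 189.5, -107.2,    6.6]), array([ 0.009 , -0.0099, -0.0005])) (array([ 188.7, -107.8,   82.6]), array([ 0.009 , -0.0099, -0.0005]))
-0.105 [ 0.62141931 -0.32499554] (array([189.6, 102.8,   8.5]), array([ 0.009 , -0.0099, -0.0005])) (array([188.8, 102.2,  84.4]), array([ 0.009 , -0.0099, -0.0005]))
```

The tray sits at bottle-frame x −141, y +3 mm, so step 1 is met. Next I shut the fingers and go round to the bottle's +y side.

>>> step_arm(targets="0 -45 0 0 0 0; 0 -92 0 0 0 0; 50 -92 0 0 0 0; 100 -92 0 0 0 0; 150 -92 0 0 0 0; 189 -92 0 0 0 0; 189 -92 20 0 0 0; 189 -92 20 0 0 0", grip=0)

```text
time_s: 7.72
eef_pos: [0.612, -0.1264, 0.1817]
eef_rot: [-0.001, 1.0, 0.007, -0.003]
wrist_force: [-0.7, 0.7, -0.1]
opening: 0.001
```

```bash
python3 - <<'E'
from h import *
o=ctrl.get_obs();print(o['time_s'],o['eef_pos'],o['opening'],o['wrist_force'],o['q'])
c=shot('wrist','w5.png');shot('scene','s5.png')
b=[.6398,-.2197,.0154];c,s=np.cos(b[2]),np.sin(b[2])
t=[b[0]-.02*c-s*.09,b[1]-.02*s+c*.09];print(t,row((*t,.131),.0154))
E
```

```text
7.725 [ 0.61198435 -0.12641553  0.18165047] 0.0007544007835167422 [-0.69913648  0.71559726 -0.0879021 ] [-3.93250558e-01  3.39303531e-01  1.51514547e+00 -1.89036606e-04
  1.29387359e+00  1.16267152e+00]
[np.float64(0.61841642633644), np.float64(-0.13001865981501448)] (array([ 5.4,  3. , 53.3]), array([-0.0008,  0.0022, -0.0011]))
```

View pics/w5.png

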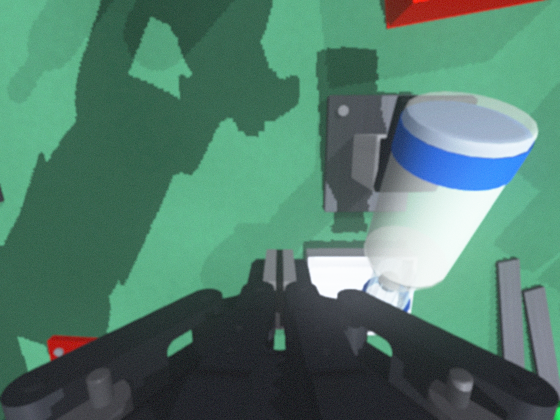

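View pics/s5.png

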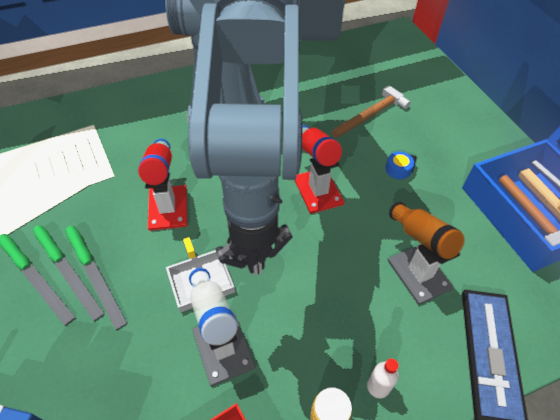

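The wrist view shows the shut fingers at (280,260), but the gripper's knuckles bulge wide along the jaw axis (90–460 px). The clear bottle is to their right. I'll turn the tool a quarter turn so the fingers' narrow side faces the barrel, with the knuckles lying along the bottle and the camera on the far side.

>>> step_arm(targets="3 0 0 0 0 -0.18; 6 0 0 0 0 -0.36; 6 0 0 0 0 -0.54; 6 0 0 0 0 -0.72; 6 0 0 0 0 -0.9; 6 0 0 0 0 -1.08; 6 0 0 0 0 -1.26; 6 0 0 0 0 -1.44")

```text
time_s: 8.82
eef_pos: [0.62, -0.1275, 0.1864]
eef_rot: [0.001, 0.745, 0.667, 0.0]
wrist_force: [0.8, -0.4, -0.0]
opening: 0.001
```

```bash
python3 - <<'E'
from h import *
o=ctrl.get_obs();print(o['time_s'],o['eef_pos'],o['eef_rot'],o['q'])
b=[.6398,-.2197,.0154];c,s=np.cos(b[2]),np.sin(b[2])
t=[b[0]-.02*c-s*.09,b[1]-.02*s+c*.09];print(t,row((*t,.131),.0154+np.pi/2))
E
```

```text
8.825 [ 0.61999571 -0.12749124  0.18636759] [5.47236977e-04 7.45138887e-01 6.66909050e-01 2.41374349e-04] [-3.89982529e-01  3.46425887e-01  1.49577547e+00 -4.38992483e-05
  1.29819584e+00 -2.79280520e-01]
[np.float64(0.61841642633644), np.float64(-0.13001865981501448)] (array([-2.7, -1.4, 55.4]), array([ 0.0011,  0.0004, -0.1261]))
```

>>> step_arm(targets="-2 -1 20 0 0 -0.126; -2 -1 55 0 0 -0.126; -2 -1 55 0 0 -0.126; -2 -1 55 0 0 -0.126")

```text
time_s: 9.32
eef_pos: [0.6197, -0.1294, 0.132]
eef_rot: [0.001, 0.704, 0.71, 0.0]
wrist_force: [-0.1, -0.5, 0.6]
opening: 0.001
```

```bash
python3 - <<'E'
from h import *
o=ctrl.get_obs();print(o['time_s'],o['eef_pos'],o['eef_rot'],o['wrist_force'])
b=[.6398,-.2197,.0154];c,s=np.cos(b[2]),np.sin(b[2])
p=o['eef_pos'];d=np.array([p[0]-b[0],p[1]-b[1]]);print('in bottle',c*d[0]+s*d[1],-s*d[0]+c*d[1]); print(q2R(o['eef_rot']).round(3))
C=shot('top','t6.png');shot('wrist','w6.png')
cv2.imwrite('pics/t6c.png',cv2.resize(C['image'][80:220,290:440,::-1],None,fx=4,fy=4))
E
```

```text
9.325 [ 0.61970379 -0.12944978  0.13197587] [8.30651889e-04 7.03708750e-01 7.10487993e-01 3.42594611e-04] [-0.08788301 -0.5338832   0.63672271]
in bottle -0.018704030083797656 0.09054898335474143
[[-0.01   1.     0.002]
 [ 1.     0.01  -0.001]
 [-0.001  0.002 -1.   ]]
```

View pics/t6c.png

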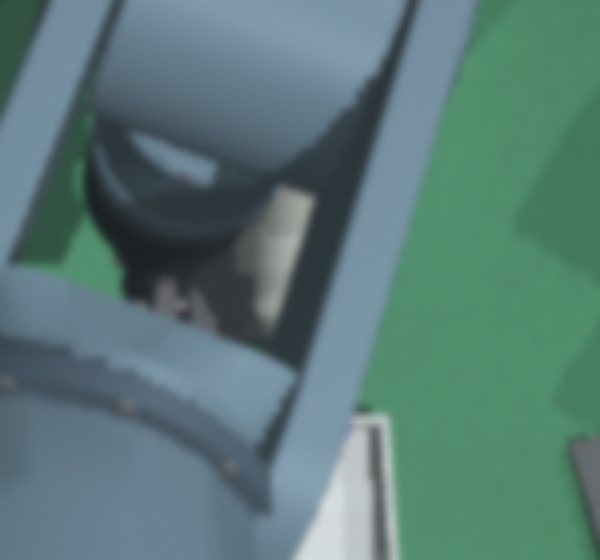

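View pics/w6.png

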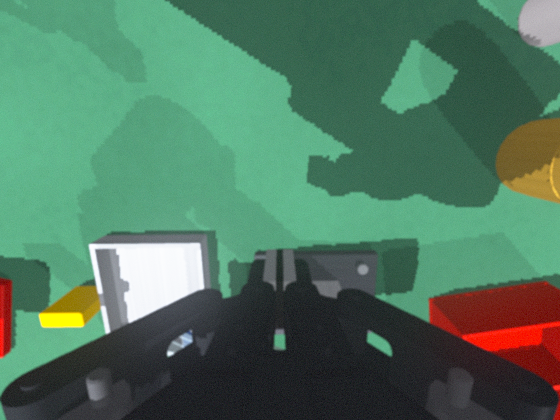

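The wrist view shows the fingers above the bench beside the clear bottle's stand (foot at 315,270) and the tray at (150,285). TCP is 90 mm to the side of the bottle's axis, with first touch expected after about 49 mm. Tapping at about 0.23 m/s.

>>> step_arm(targets="-28 0 0 0 0 0; -57 0 0 0 0 0; -28 0 0 0 0 0; 0 0 0 0 0 0; 0 0 0 0 0 0; 0 0 0 0 0 0; 0 0 0 0 0 0; 0 0 0 0 0 0")

```text
time_s: 10.42
eef_pos: [0.6194, -0.1298, 0.1304]
eef_rot: [0.0, 0.704, 0.71, 0.0]
wrist_force: [-0.2, -0.7, -0.1]
opening: 0.002
```

```bash
python3 - <<'E'
from h import *
o=ctrl.get_obs();print(o['time_s'],o['eef_pos'],o['wrist_force'])
C=shot('scene','s7.png')
cv2.imwrite('pics/s7c.png',cv2.resize(C['image'][240:390,140:260,::-1],None,fx=3.9,fy=3.9))
E
```

```text
10.425 [ 0.61935808 -0.12975658  0.13043634] [-0.20825123 -0.70200505 -0.07376134]
```

View pics/s7c.png

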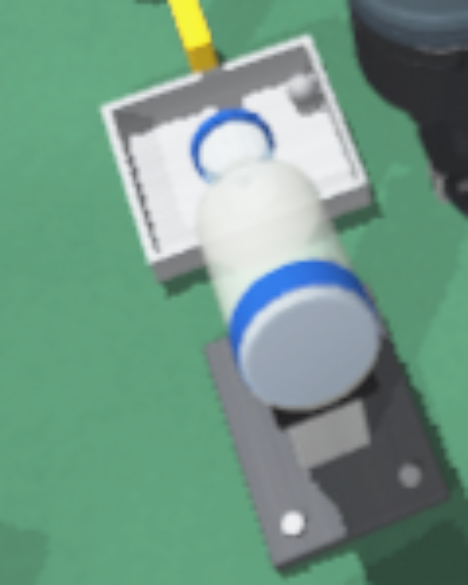

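The first tap worked. The ball is in the tray at crop (305,88), in the corner by the robot-side +y walls. I back away upward and check that everything has settled.

>>> step_arm(targets="10 0 -20 0 0 0; 20 0 -60 0 0 0; 20 0 -100 0 0 0; 20 0 -140 0 0 0; 60 0 -140 0 0 0; 100 0 -140 0 0 0; 100 0 -140 0 0 0; 100 0 -140 0 0 0")

```text
time_s: 11.48
eef_pos: [0.6185, -0.0289, 0.2714]
eef_rot: [0.001, 0.703, 0.711, 0.0]
wrist_force: [-1.4, 0.0, 0.6]
opening: 0.001
```

>>> step_arm(targets="0 0 0 0 0 0; 0 0 0 0 0 0; 0 0 0 0 0 0; 0 0 0 0 0 0; 0 0 0 0 0 0; 0 0 0 0 0 0; 0 0 0 0 0 0; 0 0 0 0 0 0")

```text
time_s: 12.48
eef_pos: [0.6183, -0.029, 0.2703]
eef_rot: [0.0, 0.704, 0.711, 0.0]
wrist_force: [-0.1, 0.3, -0.5]
opening: -0.001
```

```bash
python3 - <<'E'
from h import *
import pickle
o=ctrl.get_obs();print(o['time_s'],o['eef_pos'],o['wrist_force'])
d={n:shot(n,n+'8.png') for n in ('top','scene')}
e=pickle.load(open('d4.pkl','rb'));d0=pickle.load(open('d0.pkl','rb'))
a=cv2.resize(d['top']['image'][90:270,320:420,::-1],None,fx=3.3,fy=3.3); b=cv2.resize(d['scene']['image'][240:390,140:260,::-1],None,fx=3.9,fy=3.9)
c=np.zeros((594,800,3),np.uint8); c[:a.shape[0],:a.shape[1]]=a; c[:b.shape[0],332:332+b.shape[1]]=b; cv2.imwrite('pics/c8.png',c)
g=lambda i:cv2.cvtColor(i,cv2.COLOR_RGB2GRAY).astype(np.float32)
for nm,(y,x,h,w),A in [('clear barrel',(290,190,55,50),d0),('amber',(200,385,65,80),d0),('tray grip/wall vs d4',(235,150,40,100),e)]:
    print(nm,cv2.phaseCorrelate(g(A['scene']['image'])[y:y+h,x:x+w],g(d['scene']['image'])[y:y+h,x:x+w]))
E
```

```text
12.475 [ 0.6182964  -0.0290257   0.27031427] [-0.13061967  0.32533045 -0.47056287]
clear barrel ((-0.23605529471385367, 0.06717916111927735), 0.960127350171407)
amber ((-0.08782496097875736, -0.010276756764682204), 0.7543874445888731)
tray grip/wall vs d4 ((0.03661398893518708, 0.09884584816884967), 0.8852897162437439)
```

View pics/c8.png

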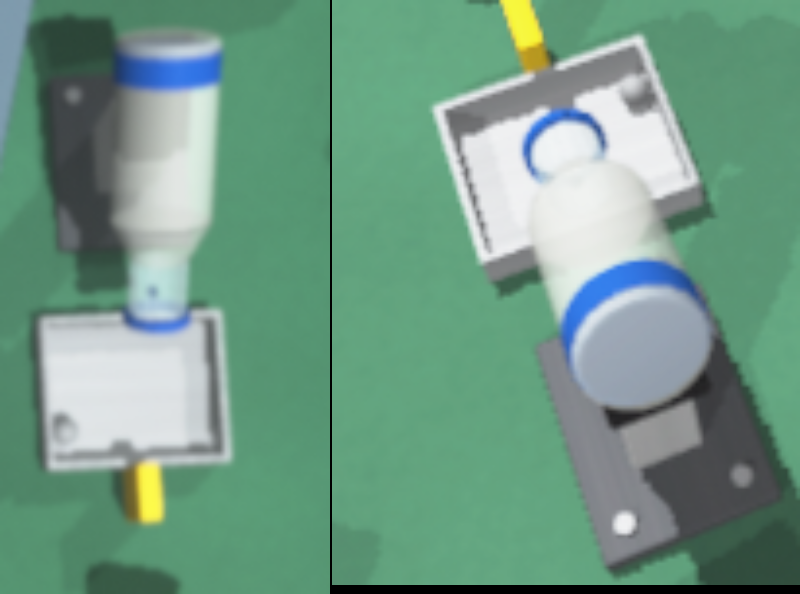

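The ball rests inside the tray at top crop (64,430), the neck is empty, and the tray and both bottles are where they were to within 0.3 px. Handing in.

```bash
python3 -c "
from bench import ticket
print(ticket.hand_in())"
```

```text
the job is handed in; nothing more can be done
None
```

The ball dropped into the tray on the first tap, and the job is handed in at about 12.5 s. I set the tray under the clear bottle's mouth, bringing it in low. Then I tapped the barrel once from its +y side at about 0.23 m/s with the fingers shut, and moved the arm clear.

Last checks:
- **Ball:** it lies in the tray, in the robot-side +y corner, and the neck is empty.
- **Tray:** it stands flat at bottle-frame x −141 mm, y +3 mm, and did not move after the tap.
- **Bottles:** in the scene view, the clear one shifted about 0.25 px and the amber one under 0.1 px from the start, well inside the limits.
- **Arm:** it touches nothing, and the wrist force is near zero. The highest reading I saw was about 25 N, while setting the tray down.

None of the checks failed. The position estimates agreed between cameras to within about 1–2 px, and to about 3 mm for the grip in the wrist view.

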